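Drive a cork home with the pounding mallet

TASK

The flagon with the hand corker on its mouth is ready to be corked. The pounding mallet lies on its side: stand it up on its steel foot on the worktop and let it go, then take it again by its handle from above and knock the corker's plunger down with brisk, square blows of the foot (strike it, do not lean on it slowly) until the plunger's head sits fully home on the corker. Finish with the mallet standing upright on the worktop, the flagon upright where it stood, and the pepper mill, jar and mug undisturbed.

Things in the scene. Friction and masses are not known exactly. Their poses are not given: they have to be found in the camera images.
- pounder: The pounding mallet, 0.35 to 0.65 kg, nearly all in its foot: flat steel foot 66 mm square, 22 mm thick, tapering to a turned brown wooden handle; 138 mm long in all. Origin: centre of the flat striking face; z axis from the face up the handle. It starts lying on its side, origin 36 mm up, handle to the robot's left and sloping 10 degrees down; upright its origin is at z = 0.
- pounder_grip (a point): The middle of the mallet's handle on its axis, 90 mm from the face; the handle is 25 to 29 mm across from 50 to 125 mm. Lying, this point is about 21 mm above the worktop. Let go with an edge of its foot on the worktop and tilted under 50 degrees from upright, the mallet rights itself and stands.
- flagon: A full, heavy (2.6 kg) squat white stoneware flagon, 110 mm across, 94 mm tall, loose, with a hand corker on its mouth: wooden cup 58 mm across, two steel columns, round wooden bridge 54 mm across with its top 158 mm up. Origin: centre of the underside, z up. It tips if struck well off centre. A like flagon, fixed behind to the right, is corked already and has no corker.
- plunger (a joint): How far the corker's plunger is driven down, m: 0 fully up (starts 0 to 0.008), 0.036 fully home, the underside of its wooden head resting on the corker's bridge (home counts from 0.033). It is sprung: it resists with 9 N, rising by 200 N per m of travel to 16 N, plus 8 N per m/s; friction holds it where a blow leaves it.
- plunger_top (a point): Centre of the top of the plunger's wooden mushroom head, 42 mm across (flat part 36 mm) and 14 mm thick, on the flagon's axis: 208 mm above the flagon's underside with the plunger fully up, 172 mm when home.
- mill: A brown turned wooden pepper mill, 58 mm across, 150 mm tall, standing behind the work; origin under its centre. To be left alone.
- pepper_jar: A glass jar of pepper with a yellow lid, 65 mm across, 146 mm tall, to the right of the flagon; origin under its centre. To be left alone.
- mug: A white mug, 92 mm across plus handle (132 mm in all), 105 mm tall, behind the flagon; origin under its middle. To be left alone.
Mind the look-alikes: they are no part of the job. What is shaped like the pounder but orange is not meant.

How it is judged:
By the outcome, as a careful person would: the job done as asked, in the order asked, and still so for the second after the job is handed in, with the robot touching nothing.
It also fails if it takes over 61 s, if anything falls off the work surface, if the arm or the gripper's body presses on something with over 40 N, if the wrist force passes 120 N, or if a joint passes its speed limit or range.

ROBOT

A 6-joint arm with a two-finger parallel gripper is mounted at the origin on a cart in front of the work surface, level with it; the furniture and walls round the work are solid. World frame = base frame: x ahead of the robot, y to its left, z up, the work surface at z = 0. Lengths are in mm, angles in rad, forces in N, time in s.
With the tool pointing down it reaches from about 350 to 775 mm from the base axis. Payload 7.3 kg.
Tool frame: the origin (TCP) lies between the finger pads; the fingertips stand 22 mm ahead of it and the grasp point (between the pads) lies 3 mm ahead of it (nose_length is the distance from the TCP to the fingertips, in mm); z points along the fingers, y is the direction in which the jaws open and shut (so a half turn about z gives the same grasp; the last joint's range is limited). The gripper opens to 92 mm and grips with 3 to 60 N. Pads are 19 mm wide; open, the fingers measure 130 mm over their backs; the gripper's body (75 mm by 190 mm) begins 47 mm behind the grasp point.
Start: joints at [1.166, 0.342, 1.524, -0, 1.275, -0.146], TCP at [134.342, 507.538, 248.741] pointing down, gripper open.
Joint ranges: [-2.53, 2.53], [-0.77, 2.02], [0.04, 2.7], [-1, 4.14], [0.28, 2.66], [-3.11, 3.11]. Speed limits (rad/s): [2.57, 2.57, 3.14, 3.14, 3.14, 3.14].

INTERFACE

Orientations are given as [roll, pitch, yaw] about the fixed x, y, z axes, in that order (R = Rz(yaw) Ry(pitch) Rx(roll)).
In Python, from plant import get_obs, capture, close_job, nose_length gives the robot as it stands.
- The arm moves only by the tool step_arm, never from a script. Its argument "increments" is text: rows parted by semicolons, each of 7 numbers parted by spaces: the turn, a rotation vector about the tool's x, y, z in rad, then the shift along the tool's x, y, z in mm, then the opening, from -1 (shut) to 1 (fully open). A call has 1 to 20 rows; each row is the pose to reach, as a shift and turn from the pose commanded when the call began, along the tool's axes at that moment; what a row does not reach only later rows make up. A row lasts 1/8 s, in which the tool goes at most 62.5 mm and 10.7 degrees, less where a joint would pass 70% of its speed; a pose out of reach is approached as far as the arm can. A call with a gripper value outside its range is refused whole. The fingers move at their own pace and stop on an object; the grip force is fixed at half the most. Time passes only in rows, so rows that repeat a pose let the fingers close. It gives the time, the measured TCP pose, the force and the opening at its end, in the units of the state.
- get_obs(): the state, without advancing time (a new reading comes with each control period).
- capture(name): name is "scene" or "top" or "wrist"; returns a dict with "frame" (420x560x3 uint8, red, green, blue), "K" (3x3 intrinsics, pixels), "extrinsics" (4x4, takes a point from world to camera coordinates); the wrist camera has in their place "tool_from_camera" (4x4, takes a point from camera to tool coordinates, whose origin is the TCP and whose axes are the flange's). Camera axes: x right, y down, z forward; pixel columns grow to the right and rows downward; lengths in mm; the calibration is good to about 2 mm. A picture is of the moment at which its call begins: read the wrist's pose just before it. There is no depth.
- close_job(): hands the job in, once; it reports no verdict.
The state is a dict: "time": time; "joint_positions": joint angles; "dq": joint speeds; "tau": joint torques, N m; "tool_pos": TCP position; "tcp_rot": TCP orientation; "contact_force": force on the tool from outside, world axes, zero at the start; "moment": the same for the moment, N m; "grip_width": finger opening in mm.
Only numpy, scipy, OpenCV 4.12 (cv2) and the standard library are available. Lean on these libraries where they do the work, as an engineer would, in place of code of your own. Each camera call takes 0.05 s, during which the arm holds its last target.

## Working session

There is one attempt and no reset: what is moved stays moved. The work goes in short steps, Python scripts to look and compute and a tool call to move; the robot and the scene stay as the last step left them, time stands still between calls to the robot, and variables do not carry over. Pictures are saved under pics/ and viewed, and the job is handed in when it is done.

Besides the shell and the picture viewer there is one more tool, called as name(argument=value, ...) on one line, values as JSON. step_arm: Moves the arm, as the interface text tells. Its arguments: {"type":"object","properties":{"increments":{"type":"string"}},"required":["increments"]}

```bash
ls; mkdir -p pics; python3 - <<'E'
from plant import *
import cv2
print(get_obs(), nose_length)
for n in ["scene","top","wrist"]:
    c=capture(n); cv2.imwrite(f"pics/{n}0.png",cv2.cvtColor(c["frame"],cv2.COLOR_RGB2BGR))
    print(n,c["K"].tolist(),(c.get("extrinsics") if "extrinsics" in c else c["tool_from_camera"]).round(4).tolist())
E
```

```text
pics
{'time': 0.0, 'joint_positions': array([ 1.16601976e+00,  3.42724919e-01,  1.52507366e+00, -5.93125172e-06,
        1.27540369e+00, -1.46009705e-01]), 'dq': array([-0.00060935, -0.00043143, -0.00015745, -0.00045102, -0.00060865,
       -0.0021903 ]), 'tau': array([ 6.70434438e-04, -4.31253290e+01, -2.44218296e+01,  7.17838830e-02,
        5.60220599e-02, -1.10181243e-04]), 'tool_pos': array([134.16702192, 507.15227789, 248.02403726]), 'tcp_rot': array([-3.13999934e+00, -2.28574344e-04,  2.88282734e+00]), 'contact_force': array([-0.23714948,  0.61684591,  0.57149483]), 'moment': array([-0.0021231 , -0.01526474, -0.00296004]), 'grip_width': 91.94728811028945} 22.0
scene [[450.22044458057377, 0.0, 280.7146252792208], [0.0, 450.22044458057377, 209.3103193613236], [0.0, 0.0, 1.0]] [[0.8658, -0.5004, 0.0075, -477.1821], [-0.2449, -0.4367, -0.8656, 297.0197], [0.4364, 0.7476, -0.5007, 1349.1416], [0.0, 0.0, 0.0, 1.0]]
top [[405.0867045722765, 0.0, 286.80670588071246], [0.0, 405.0867045722765, 209.0001330360008], [0.0, 0.0, 1.0]] [[0.0181, -0.9998, 0.0011, 90.6509], [-0.9784, -0.0179, -0.2057, 620.5527], [0.2057, 0.0027, -0.9786, 1306.7231], [0.0, 0.0, 0.0, 1.0]]
wrist [[341.35451292075595, 0.0, 278.92789224512745], [0.0, 341.35451292075595, 215.70405923576521], [0.0, 0.0, 1.0]] [[0.0006, -0.9559, -0.2937, 78.7876], [1.0, 0.0002, 0.0011, -1.1741], [-0.001, -0.2937, 0.9559, -135.0839], [0.0, 0.0, 0.0, 1.0]]
```

View pics/scene0.png

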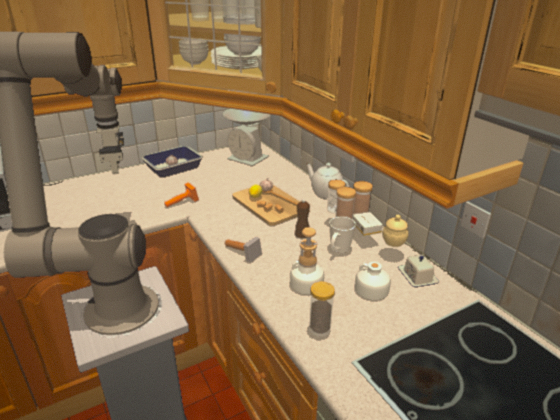

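View pics/top0.png

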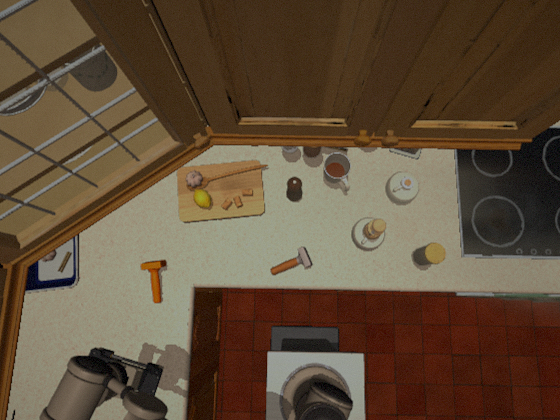

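View pics/wrist0.png

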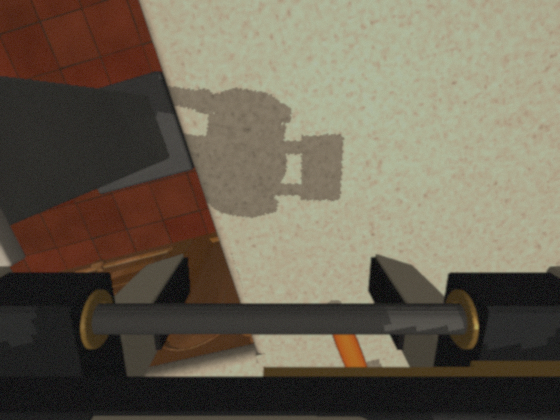

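The scene view shows the mallet at about (243,245), the flagon with corker at (307,265), and the orange look-alike at (182,196). The top view shows the mallet at (292,262), flagon (369,232), jar (430,255), mill (294,188) and mug (336,168). Next I'll enlarge crops.

```bash
python3 - <<'E'
import cv2
s=cv2.imread("pics/scene0.png"); t=cv2.imread("pics/top0.png")
def crop(im,x,y,w,h,k,n): cv2.imwrite(n,cv2.resize(im[y:y+h,x:x+w],None,fx=k,fy=k,interpolation=cv2.INTER_CUBIC))
crop(t,260,150,190,125,4,"pics/tc.png")
crop(s,215,190,130,150,4,"pics/sc.png")
E
```

```text
(no output)
```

View pics/tc.png

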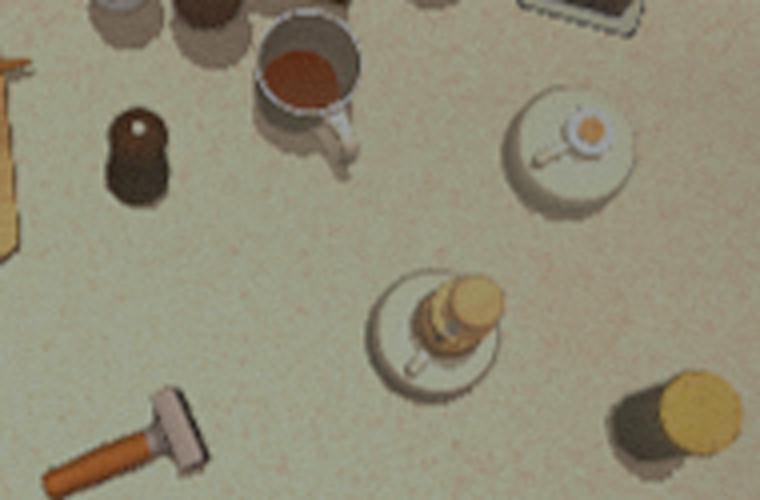

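View pics/sc.png

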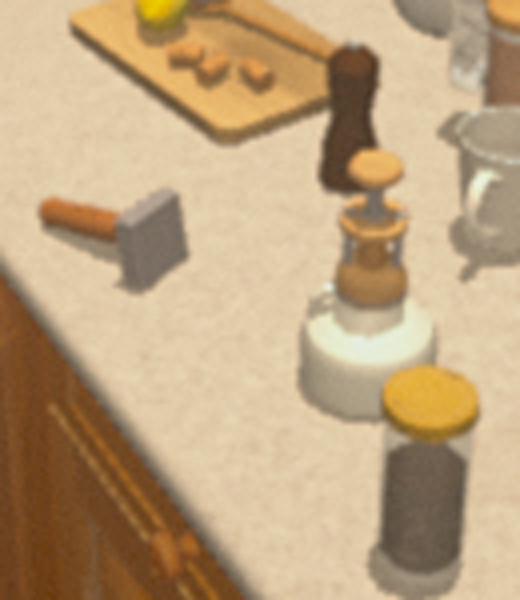

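```bash
cat > h.py <<'E'
import numpy as np, cv2
from plant import *
from scipy.spatial.transform import Rotation as R
S=(np.array([[450.22044458,0,280.71462528],[0,450.22044458,209.31031936],[0,0,1]]),np.array([[0.8658,-0.5004,0.0075,-477.1821],[-0.2449,-0.4367,-0.8656,297.0197],[0.4364,0.7476,-0.5007,1349.1416]]))
T=(np.array([[405.08670457,0,286.80670588],[0,405.08670457,209.00013304],[0,0,1]]),np.array([[0.0181,-0.9998,0.0011,90.6509],[-0.9784,-0.0179,-0.2057,620.5527],[0.2057,0.0027,-0.9786,1306.7231]]))
def tri(ps,pt):
    X=cv2.triangulatePoints(S[0]@S[1],T[0]@T[1],np.array(ps,float).reshape(2,1),np.array(pt,float).reshape(2,1))
    return (X[:3]/X[3]).ravel()
def proj(C,X):
    p=C[0]@(C[1]@np.r_[X,1]); return p[:2]/p[2]
def onplane(C,p,z):
    Rm,t=C[1][:,:3],C[1][:,3]; c=-Rm.T@t; d=Rm.T@np.linalg.inv(C[0])@np.r_[p,1]; return c+d*(z-c[2])/d[2]
E
python3 - <<'E'
from h import *
s=lambda u,v:(215+u/4,190+v/4)
t=lambda u,v:(260+u/4,150+v/4)
def go(n,a,b):
    X=tri(s(*a),t(*b)); print(n,X.round(1),(proj(S,X)-s(*a)).round(2),(proj(T,X)-t(*b)).round(2)); return X
P=go('plunger top',(376,165),(478,302))
E_=go('handle end',(47,210),(53,485))
F1=go('foot top corner right(near mug)',(178,190),(178,388))
F2=go('foot top corner near',(117,222),(206,463))
go('mill top',(350,52),(138,128))
go('jar lid',(432,398),(701,412))
print('flagon base', onplane(T,t(434,335),40))
E
```

```text
plunger top [ 544.2 -178.4  203.1] [-0.04  0.01] [ 0.02 -0.05]
handle end [410.7 144.8  15.3] [ 0.35 -0.04] [-0.18  0.43]
foot top corner right(near mug) [489.9  41.3  71. ] [ 0.08 -0.01] [-0.04  0.1 ]
foot top corner near [424.7  19.6  73.3] [ 1.13 -0.17] [-0.55  1.31]
mill top [691.   79.8 134.8] [ 0.74 -0.19] [-0.45  0.95]
jar lid [ 470.9 -363.3  143.9] [-0.12  0.03] [ 0.06 -0.12]
flagon base [ 542.94383045 -177.57595747   40.        ]
```

Triangulation gives:
- The plunger top is at about (544,-178,203), so travel is roughly 5 mm.
- The mallet's face is at about (459,25) and its handle end at about (411,145).

I'll move the wrist camera over the mallet.

```bash
cat >> h.py <<'E'
def down(yaw): return R.from_euler('xyz',[np.pi,0,yaw])
def inc(pos,Rt,o=None):
    o=o or get_obs(); R0=R.from_euler('xyz',o['tcp_rot'])
    print('t',round(o['time'],2),'inc', (R0.inv()*Rt).as_rotvec().round(4), R0.inv().apply(np.array(pos)-o['tool_pos']).round(1))
def snap(n,f):
    o=get_obs(); c=capture(n); cv2.imwrite(f,cv2.cvtColor(c['frame'],cv2.COLOR_RGB2BGR))
    if n=='wrist':
        Tt=np.eye(4);Tt[:3,:3]=R.from_euler('xyz',o['tcp_rot']).as_matrix();Tt[:3,3]=o['tool_pos']
        M=np.linalg.inv(Tt@c['tool_from_camera'])[:3]
        np.savez(f+'.npz',K=c['K'],M=M); return (c['K'],M)
def cam(f): d=np.load(f+'.npz'); return (d['K'],d['M'])
E
python3 - <<'E'
from h import *
inc([435,90,210],down(1.937))
E
```

```text
t 0.15 inc [-1.100e-03  4.000e-04  9.458e-01] [-397.6 -326.4   38.5]
```

step_arm(increments="0 0 0.945 -397 -326 38 1;0 0 0.945 -397 -326 38 1;0 0 0.945 -397 -326 38 1;0 0 0.945 -397 -326 38 1;0 0 0.945 -397 -326 38 1;0 0 0.945 -397 -326 38 1;0 0 0.945 -397 -326 38 1;0 0 0.945 -397 -326 38 1;0 0 0.945 -397 -326 38 1;0 0 0.945 -397 -326 38 1;0 0 0.945 -397 -326 38 1;0 0 0.945 -397 -326 38 1")

```text
time: 1.65
tool_pos: [434.0, 92.1, 210.9]
tcp_rot: [3.141, -0.0, 1.94]
contact_force: [-0.5, -0.8, 0.3]
grip_width: 91.7
```

```bash
python3 - <<'E'
from h import *
o=get_obs(); print(o['tool_pos'],o['tcp_rot'],o['joint_positions'],abs(o['dq']).max())
snap('wrist','pics/w1.png')
E
```

```text
[433.98502888  92.08199816 210.89284069] [ 3.14143638e+00 -2.44639011e-04  1.94006919e+00] [ 3.58138750e-02  2.32061805e-01  1.79363496e+00  3.14283519e-04
  1.11582832e+00 -3.33597064e-01] 0.0040200645037540665
```

View pics/w1.png

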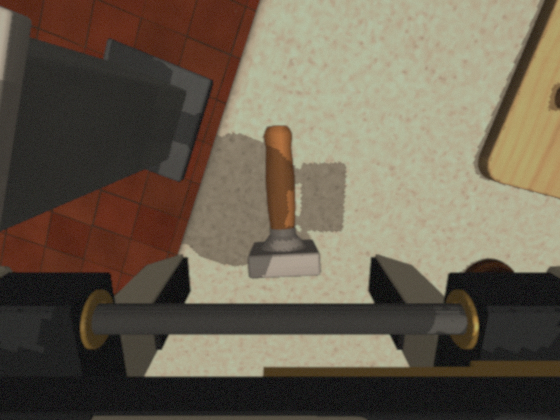

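The wrist view shows the mallet between the fingers' lines, with the handle end at (278,127), the neck at (284,225) and the foot top's far edge running (248,276) to (320,273).

```bash
python3 - <<'E'
from h import *
C=cam('pics/w1.png')
e=onplane(C,(278,128),14); n=onplane(C,(284.5,222),27); f=onplane(C,(284,275),68)
print(e,n,f, np.degrees(np.arctan2(*(e-n)[1::-1])),np.degrees(np.arctan2(*(e-f)[1::-1])))
for w,t in [((278,128),(53,487)),((284,275),(193,426))]:
    pt=(260+t[0]/4,150+t[1]/4)
    X=cv2.triangulatePoints(C[0]@C[1],T[0]@T[1],np.array(w,float).reshape(2,1),np.array(pt).reshape(2,1)); print((X[:3]/X[3]).ravel())
E
```

```text
[410.6623591  150.64611842  14.        ] [448.73130777  69.97277572  27.        ] [461.11760712  35.34765031  68.        ] 115.26215892809905 113.63445288733352
[413.1713235  147.03112513 -55.36849516]
[462.1825791   27.94813151  53.0563353 ]
```

```bash
python3 - <<'E'
from h import *
inc([429.5,107.5,110],down(1.981)); inc([429.5,107.5,27.5],down(1.981))
E
```

```text
t 1.7 inc [ 0.0003 -0.0001 -0.0411] [ 16.1   1.3 100.9]
t 1.7 inc [ 0.0003 -0.0001 -0.0411] [ 16.1   1.3 183.4]
```

step_arm(increments="0 0 -0.041 16 1.3 50 1;0 0 -0.041 16 1.3 100 1;0 0 -0.041 16 1.3 140 1;0 0 -0.041 16 1.3 170 1;0 0 -0.041 16 1.3 183 1;0 0 -0.041 16 1.3 183 1;0 0 -0.041 16 1.3 183 1")

```text
time: 2.58
tool_pos: [430.9, 106.4, 28.7]
tcp_rot: [3.14, 0.001, 1.979]
contact_force: [0.3, -0.3, 0.9]
grip_width: 91.9
```

```bash
python3 - <<'E'
from h import *
o=get_obs(); print(o['tool_pos'],o['tcp_rot'],o['contact_force'])
snap('wrist','pics/w2.png')
E
```

```text
[430.92830647 106.43297422  28.74885771] [3.13959005e+00 6.15295551e-04 1.97911429e+00] [ 0.33801362 -0.30608663  0.86684513]
```

View pics/w2.png

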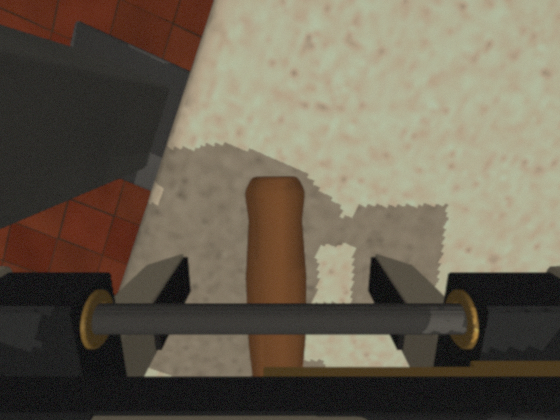

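The handle is centred at column 275, the fingers' centre is at 279, and it runs parallel to them. Closing now.

step_arm(increments="0 0 0 0 0 1 -1;0 0 0 0 0 1 -1;0 0 0 0 0 1 -1;0 0 0 0 0 1 -1;0 0 0 0 0 1 -1;0 0 0 0 0 1 -1")

```text
time: 3.38
tool_pos: [430.2, 106.2, 26.7]
tcp_rot: [3.142, -0.0, 1.979]
contact_force: [-0.0, 0.4, 0.3]
grip_width: 36.7
```

step_arm(increments="0 0 0 0 0 0 -1;0 0 0 0 0 0 -1;0 0 0 0 0 0 -1;0 0 0 0 0 0 -1")

```text
time: 3.88
tool_pos: [430.1, 106.2, 26.7]
tcp_rot: [-3.141, -0.0, 1.979]
contact_force: [-1.0, -0.2, -0.4]
grip_width: 27.9
```

step_arm(increments="0 0 0 0 0 -25 -1;0 0 0 0 0 -60 -1;0 0 0.15 0 0 -100 -1;0 0 0.3 0 0 -120 -1;0 0 0.3 0 0 -120 -1")

```text
time: 4.5
tool_pos: [430.6, 106.3, 147.4]
tcp_rot: [3.139, 0.0, 1.68]
contact_force: [0.4, -0.3, -6.8]
grip_width: 28.0
```

```bash
python3 - <<'E'
from h import *
o=get_obs(); print(o['tool_pos'],o['tcp_rot'],o['contact_force'],o['moment'],o['joint_positions'])
snap('wrist','pics/w3.png'); snap('scene','pics/s3.png')
im=cv2.imread('pics/s3.png')[150:300,180:360]; cv2.imwrite('pics/s3c.png',cv2.resize(im,None,fx=4,fy=4))
E
```

```text
[430.61520087 106.26161353 147.36704649] [3.13924472e+00 9.49644084e-06 1.68024540e+00] [ 0.41113906 -0.32474314 -6.81906133] [-0.00052514  0.01124878  0.00202425] [ 6.87583249e-02  3.14373230e-01  1.88510458e+00  1.06541864e-04
  9.39768471e-01 -4.07535117e-02]
```

View pics/s3c.png

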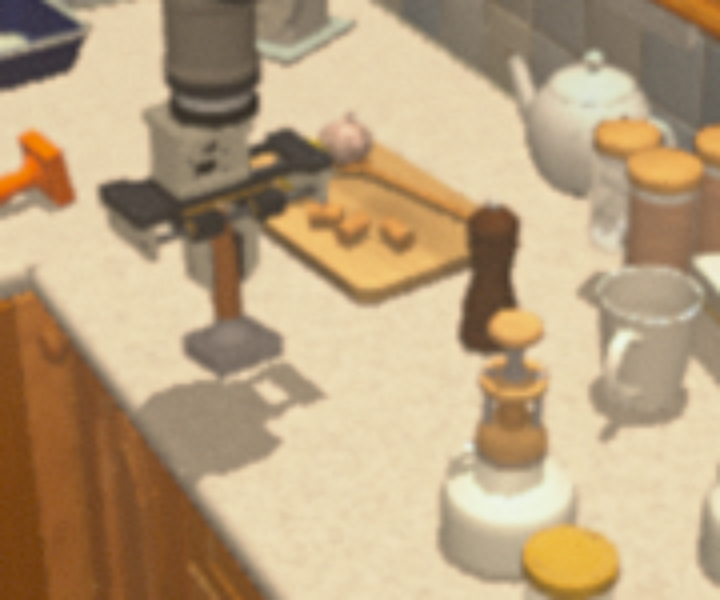

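View pics/w3.png

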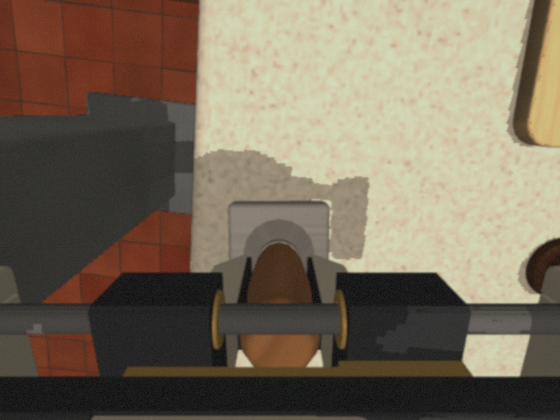

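```bash
python3 - <<'E'
from h import *
C=cam('pics/w3.png'); o=get_obs(); R0=R.from_euler('xyz',o['tcp_rot'])
for a in range(-10,31,5):
    Q=R.from_euler('y',a,degrees=True)
    f=lambda p: proj(C,o['tool_pos']+R0.apply(np.array([0,0,3])+Q.apply(np.array(p)-[0,0,0]))).round(0)
    print(a,'foot upper corners',f([33,33,68]),f([33,-33,68]),'face',f([33,33,90]),'end',f([13,0,-48]))
E
```

```text
-10 foot upper corners [327. 204.] [224. 205.] face [322. 202.] end [274. 301.]
-5 foot upper corners [328. 196.] [224. 196.] face [323. 191.] end [274. 315.]
0 foot upper corners [329. 187.] [222. 187.] face [324. 180.] end [274. 329.]
5 foot upper corners [330. 179.] [221. 179.] face [325. 170.] end [274. 342.]
10 foot upper corners [331. 171.] [220. 171.] face [326. 159.] end [274. 355.]
15 foot upper corners [333. 163.] [218. 163.] face [328. 149.] end [275. 367.]
20 foot upper corners [334. 156.] [216. 156.] face [329. 139.] end [275. 377.]
25 foot upper corners [336. 149.] [214. 149.] face [331. 129.] end [275. 387.]
30 foot upper corners [338. 142.] [212. 142.] face [333. 120.] end [275. 395.]
```

The mallet swung in the grip and hangs foot down, about 9° off the tool axis. The foot's edge is at row 202, which matches the model at -10°. I'll turn the tool to make it plumb, carry it away from the counter edge and lower it.

```bash
python3 - <<'E'
from h import *
o=get_obs(); R0=R.from_euler('xyz',o['tcp_rot'])
inc([480,70,110],R0*R.from_rotvec([0,.16,0]))
inc([480,70,100],R0*R.from_rotvec([0,.16,0]))
E
```

```text
t 4.6 inc [0.   0.16 0.  ] [-41.5  46.4  35.5]
t 4.6 inc [0.   0.16 0.  ] [-41.5  46.4  45.5]
```

step_arm(increments="0 0.08 0 -21 23 15 -1;0 0.16 0 -41 46 30 -1;0 0.16 0 -41 46 37 -1;0 0.16 0 -41 46 41 -1;0 0.16 0 -41 46 41 -1")

```text
time: 5.22
tool_pos: [479.2, 71.1, 105.0]
tcp_rot: [-3.14, -0.16, 1.68]
contact_force: [0.8, -0.4, -4.9]
grip_width: 27.6
```

```bash
python3 - <<'E'
from h import *
o=get_obs(); print(o['tool_pos'],o['tcp_rot'],o['contact_force'],o['moment'])
snap('scene','pics/s4.png')
im=cv2.imread('pics/s4.png')[150:300,200:330]; cv2.imwrite('pics/s4c.png',cv2.resize(im,None,fx=4,fy=4))
E
```

```text
[479.21686119  71.07234339 105.00338377] [-3.13953719 -0.16019391  1.68024054] [ 0.80085344 -0.39541249 -4.92925454] [-0.34151046 -0.02628021 -0.01467716]
```

View pics/s4c.png

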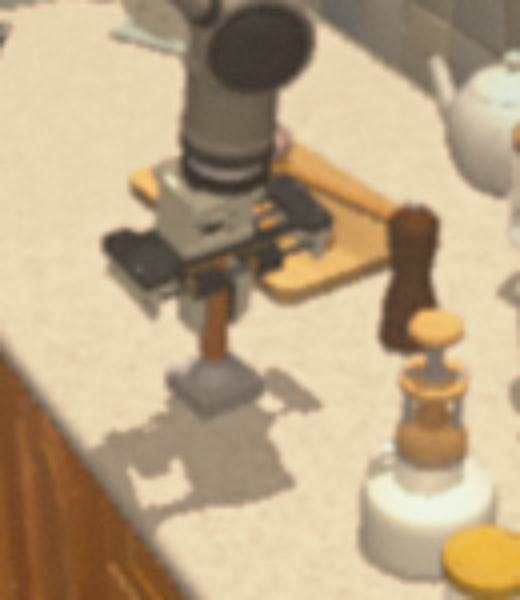

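step_arm(increments="0 0 0 0.6 0 4 -1;0 0 0 0.6 0 4 -1")

```text
time: 5.52
tool_pos: [479.9, 72.1, 101.8]
tcp_rot: [-3.141, -0.16, 1.68]
contact_force: [0.4, -0.5, -6.3]
grip_width: 27.9
```

```bash
python3 - <<'E'
from h import *
o=get_obs(); print(o['tool_pos'],o['tcp_rot'],o['contact_force'],o['moment'])
snap('wrist','pics/w5.png')
E
```

```text
[479.87535887  72.08938681 101.83751928] [-3.14148933 -0.16004719  1.67974917] [ 0.40968539 -0.50613612 -6.3170176 ] [-0.29615694  0.07360072  0.01163789]
```

View pics/w5.png

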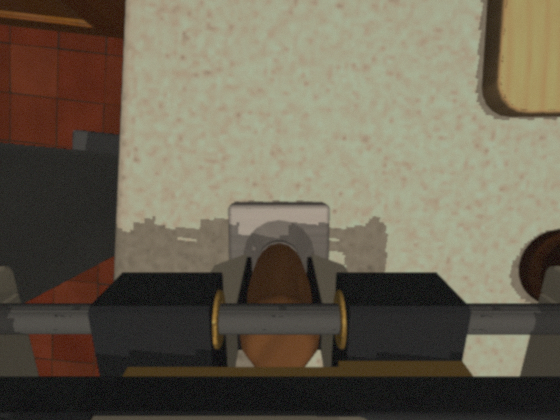

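step_arm(increments="0 0 0 0.4 0 3 -1;0 0 0 0.8 0 6 -1;0 0 0 0.8 0 6 -1")

```text
time: 5.95
tool_pos: [479.8, 73.4, 95.8]
tcp_rot: [-3.141, -0.16, 1.679]
contact_force: [0.6, -0.3, -5.1]
grip_width: 28.2
```

step_arm(increments="0 0 0 0.3 0 2 -1;0 0 0 0.5 0 4 -1;0 0 0 0.5 0 4 -1")

```text
time: 6.32
tool_pos: [479.9, 74.4, 92.4]
tcp_rot: [3.141, -0.16, 1.679]
contact_force: [-1.0, -1.5, -3.1]
grip_width: 28.0
```

step_arm(increments="0 0 0 0.2 0 1.5 -1;0 0 0 0.2 0 1.5 -1")

```text
time: 6.58
tool_pos: [479.9, 74.5, 92.3]
tcp_rot: [3.141, -0.159, 1.679]
contact_force: [-5.9, -5.7, 12.9]
grip_width: 28.1
```

Contact is firm, so I'll release by opening in place.

step_arm(increments="0 0 0 0 0 0 0;0 0 0 0 0 0 0;0 0 0 0 0 0 1;0 0 0 0 0 0 1;0 0 0 0 0 0 1;0 0 0 0 0 0 1;0 0 0 0 0 0 1;0 0 0 0 0 0 1")

```text
time: 7.58
tool_pos: [479.8, 74.9, 90.7]
tcp_rot: [3.142, -0.16, 1.679]
contact_force: [-1.4, -0.9, -0.4]
grip_width: 91.4
```

```bash
python3 - <<'E'
from h import *
o=get_obs(); print(o['tool_pos'],o['tcp_rot'],o['contact_force'],o['moment'],o['grip_width'])
snap('scene','pics/s6.png')
im=cv2.imread('pics/s6.png')[150:300,200:330]; cv2.imwrite('pics/s6c.png',cv2.resize(im,None,fx=4,fy=4))
snap('wrist','pics/w6.png')
E
```

```text
[479.82001442  74.94635026  90.72949604] [ 3.1415874  -0.16010361  1.67880824] [-1.40079814 -0.90170118 -0.44642749] [-0.1385761   0.03901714 -0.00110714] 91.42734174175293
```

View pics/s6c.png

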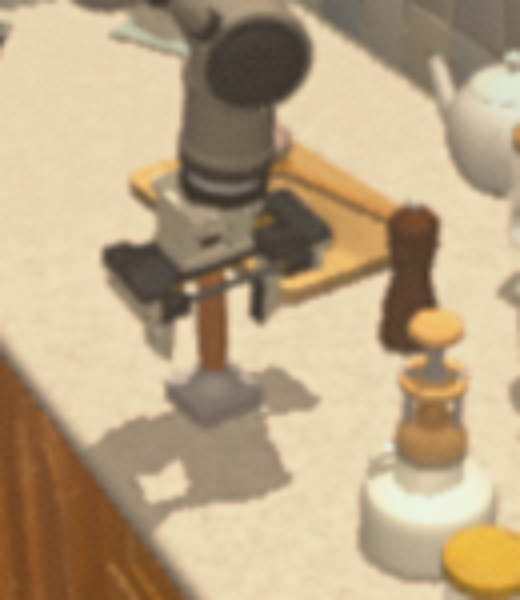

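View pics/w6.png

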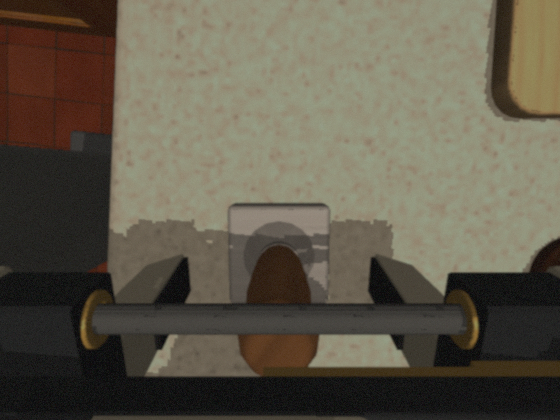

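The mallet stands free and upright, foot flat with its edges at rows ~204 in the wrist view. I'll raise clear and look from above.

```bash
python3 - <<'E'
from h import *
o=get_obs(); R0=R.from_euler('xyz',o['tcp_rot'])
inc(o['tool_pos']+[0,0,60],R0)
inc([479.8,74.9,230],down(1.68))
E
```

```text
t 7.67 inc [0. 0. 0.] [  9.6   0.  -59.2]
t 7.67 inc [ 0.0002 -0.1601 -0.0012] [  22.2   -0.  -137.5]
```

step_arm(increments="0 0 0 5 0 -30 1;0 0 0 10 0 -60 1;0 -0.08 0 16 0 -100 1;0 -0.16 0 22 0 -137 1;0 -0.16 0 22 0 -137 1;0 -0.16 0 22 0 -137 1")

```text
time: 8.43
tool_pos: [479.3, 74.9, 228.9]
tcp_rot: [-3.141, -0.001, 1.679]
contact_force: [-0.4, 0.0, -0.4]
grip_width: 92.0
```

```bash
python3 - <<'E'
from h import *
o=get_obs(); print(o['tool_pos'],o['tcp_rot'],o['contact_force'],o['moment'],o['grip_width'])
snap('wrist','pics/w7.png');snap('scene','pics/s7.png');snap('top','pics/t7.png')
im=cv2.imread('pics/s7.png')[150:300,200:330]; cv2.imwrite('pics/s7c.png',cv2.resize(im,None,fx=4,fy=4))
E
```

```text
[479.3336229   74.94377319 228.8598749 ] [-3.14060040e+00 -8.79370986e-04  1.67913519e+00] [-0.41813329  0.04940357 -0.44592637] [-0.04023798  0.05303298 -0.07074487] 92.01763889712109
```

View pics/s7c.png

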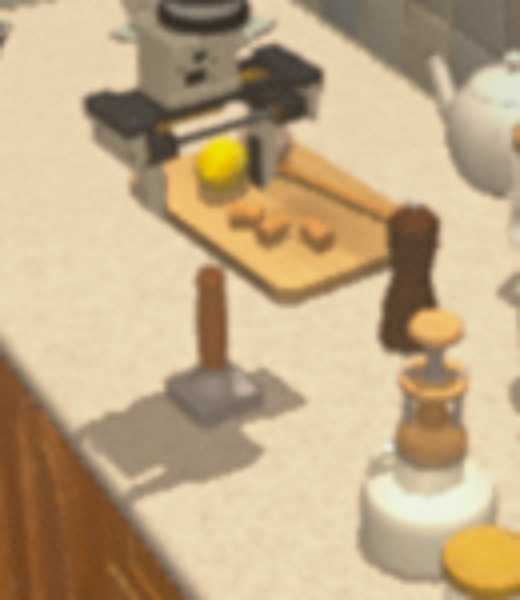

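View pics/w7.png

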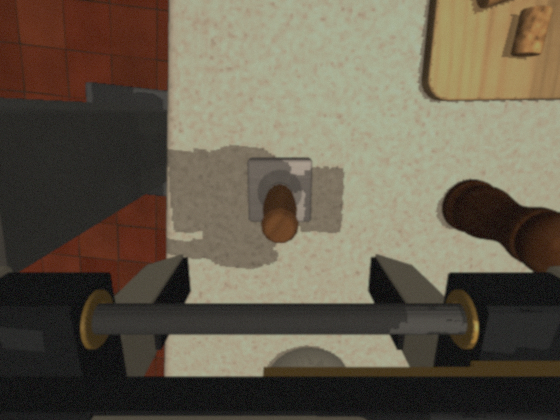

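View pics/t7.png

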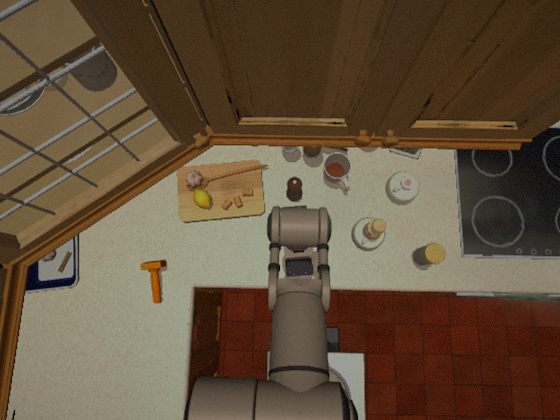

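The mallet stands alone, with the foot's top square at cols 248–312, rows 158–221 and the handle top near (280,228). Next I'll compute its axis and measure the plunger with the wrist camera from nearby.

```bash
python3 - <<'E'
from h import *
C=cam('pics/w7.png')
P=[onplane(C,p,22) for p in [(248,158),(312,158),(312,221),(248,221)]]
c=np.mean(P,0);print(c,[np.linalg.norm(P[i]-P[i-1]).round(1) for i in range(4)], np.degrees(np.arctan2(*(P[1]-P[0])[1::-1])))
print(onplane(C,(280,226),138),onplane(C,(280,223),130))
X=c.copy()
for d in (-0.3,0): inc([c[0],c[1],108],down(1.679))
E
```

```text
[480.70049791  75.98017463  22.        ] [np.float64(65.9), np.float64(63.8), np.float64(65.9), np.float64(67.4)] 6.239918559900232
[480.2787922   76.64429402 138.        ] [480.34870269  76.22825949 130.        ]
t 8.57 inc [-0.0026 -0.0007 -0.0008] [  1.3   1.9 120.2]
t 8.57 inc [-0.0026 -0.0007 -0.0008] [  1.3   1.9 120.2]
```

step_arm(increments="0 0 0 1 1.5 50 1;0 0 0 1 1.5 90 1;0 0 0 1 1.5 119 1;0 0 0 1 1.5 119 1;0 0 0 1 1.5 119 0;0 0 0 1 1.5 119 -0.4;0 0 0 1 1.5 119 -1;0 0 0 1 1.5 119 -1;0 0 0 1 1.5 119 -1;0 0 0 1 1.5 119 -1;0 0 0 1 1.5 119 -1;0 0 0 1 1.5 119 -1;0 0 0 1 1.5 119 -1;0 0 0 1 1.5 119 -1")

```text
time: 10.32
tool_pos: [480.7, 75.9, 110.4]
tcp_rot: [-3.14, -0.0, 1.679]
contact_force: [-4.3, -0.2, 5.3]
grip_width: 27.5
```

step_arm(increments="0 0 0 0 0 -10 -1;0 0 0 0 0 -40 -1;0 0 0 0 0 -90 -1;0 0 0 0 0 -140 -1;0 0 0 0 0 -190 -1;0 0 0 0 0 -230 -1;0 0 0 0 0 -230 -1")

```text
time: 11.2
tool_pos: [482.7, 76.0, 343.4]
tcp_rot: [3.134, 0.001, 1.679]
contact_force: [0.0, 0.3, -5.9]
grip_width: 27.2
```

```bash
python3 - <<'E'
from h import *
o=get_obs(); print(o['tool_pos'],o['contact_force'],o['joint_positions'])
snap('wrist','pics/w8.png')
inc([545,-250,342],down(1.679))
E
```

```text
[482.70162792  76.0228343  343.35418182] [ 0.04880447  0.28096166 -5.94233844] [-8.98780392e-04  2.10930617e-01  1.44458698e+00  1.92144275e-04
  1.47815025e+00 -1.08953768e-01]
t 11.25 inc [ 0.0022  0.0001 -0.0002] [-330.9   27.9   -1.3]
```

View pics/w8.png

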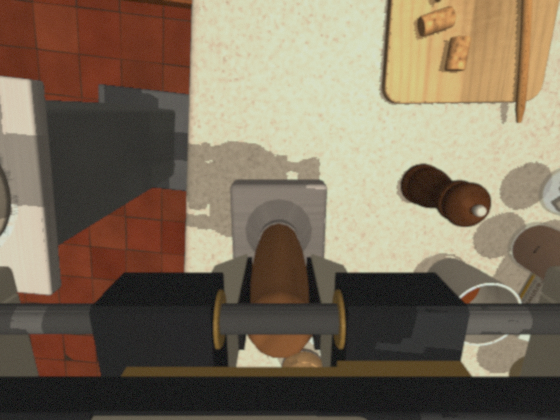

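step_arm(increments="0 0 0 -60 5 -2 -1;0 0 0 -120 10 -2 -1;0 0 0 -180 15 -2 -1;0 0 0 -240 20 -2 -1;0 0 0 -300 25 -2 -1;0 0 0 -331 28 -2 -1;0 0 0 -331 28 -2 -1;0 0 0 -331 28 -2 -1")

```text
time: 12.25
tool_pos: [544.3, -249.3, 340.0]
tcp_rot: [-3.138, -0.004, 1.679]
contact_force: [1.3, 0.4, -5.7]
grip_width: 27.6
```

```bash
python3 - <<'E'
from h import *
o=get_obs(); print(o['tool_pos'],o['tcp_rot'],o['contact_force'],o['joint_positions'])
snap('wrist','pics/w9.png')
E
```

```text
[ 544.29785401 -249.30783782  340.01271187] [-3.13844786 -0.00361554  1.67882719] [ 1.28143006  0.35078029 -5.74494009] [-5.57928688e-01  4.39433454e-01  1.12719390e+00  9.00111696e-04
  1.57967185e+00 -6.65959363e-01]
```

View pics/w9.png

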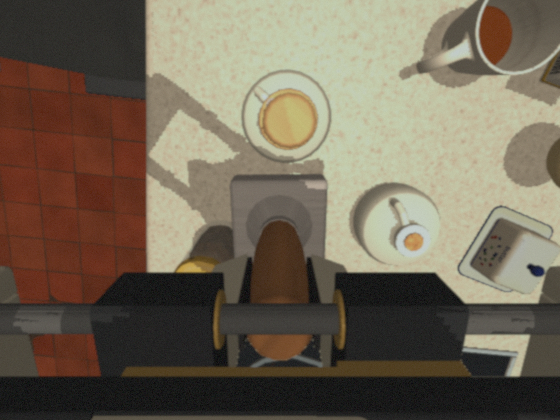

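The head is centred at (288.5,119) and the flagon's outline at (286.5,116), so we are viewing nearly from directly above.

```bash
python3 - <<'E'
from h import *
im=cv2.imread('pics/w9.png')[60:170,230:345]; cv2.imwrite('pics/w9c.png',cv2.resize(im,None,fx=5,fy=5,interpolation=cv2.INTER_CUBIC))
C=cam('pics/w9.png')
print(onplane(C,(288.5,119),203),onplane(C,(286.5,116),45))
X=cv2.triangulatePoints(C[0]@C[1],S[0]@S[1],np.array([288.5,119.]).reshape(2,1),np.array([309,231.25]).reshape(2,1)); print((X[:3]/X[3]).ravel())
E
```

```text
[ 543.77524805 -175.95461516  203.        ] [ 545.15172666 -175.00228966   45.        ]
[ 544.79542089 -176.57539754  201.87803183]
```

View pics/w9c.png

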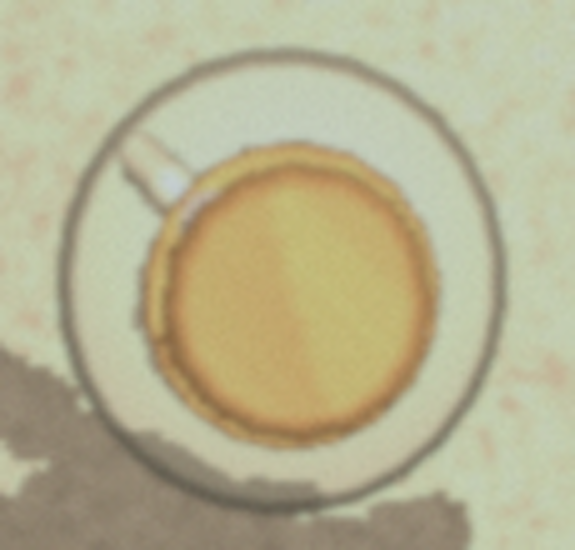

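```bash
python3 - <<'E'
from h import *
inc([544.5,-177,350],down(1.679))
E
```

```text
t 12.3 inc [-0.0022 -0.0023  0.0005] [71.7  7.8 -9. ]
```

step_arm(increments="0 -0.002 0 45 5 -9 -1;0 -0.002 0 72 8 -9 -1;0 -0.002 0 72 8 -9 -1;0 -0.002 0 72 8 -9 -1")

```text
time: 12.8
tool_pos: [544.9, -177.3, 351.4]
tcp_rot: [-3.142, 0.003, 1.68]
contact_force: [-0.0, -0.2, -5.5]
grip_width: 27.1
```

```bash
python3 - <<'E'
from h import *
o=get_obs(); print(o['tool_pos'],o['tcp_rot'],o['contact_force'],o['joint_positions'])
snap('scene','pics/s10.png');snap('wrist','pics/w10.png')
im=cv2.imread('pics/s10.png')[170:310,240:370]; cv2.imwrite('pics/s10c.png',cv2.resize(im,None,fx=4,fy=4))
E
```

```text
[ 544.85973807 -177.29956551  351.44866096] [-3.14152937e+00  2.76212177e-03  1.68001139e+00] [-0.03320716 -0.23498692 -5.51205316] [-0.44709303  0.38011647  1.18788696 -0.00237904  1.57218441 -0.55631299]
```

View pics/s10c.png

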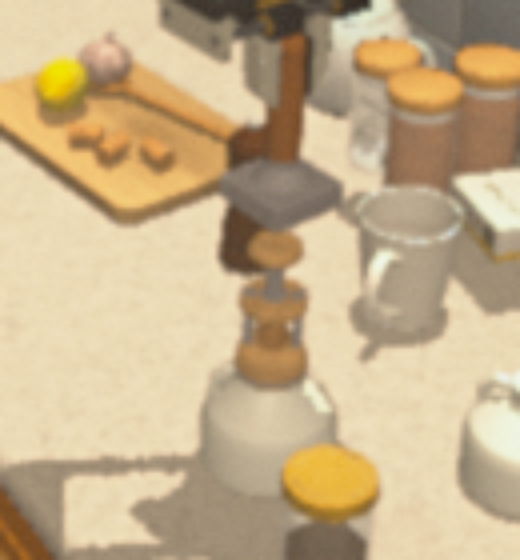

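View pics/w10.png

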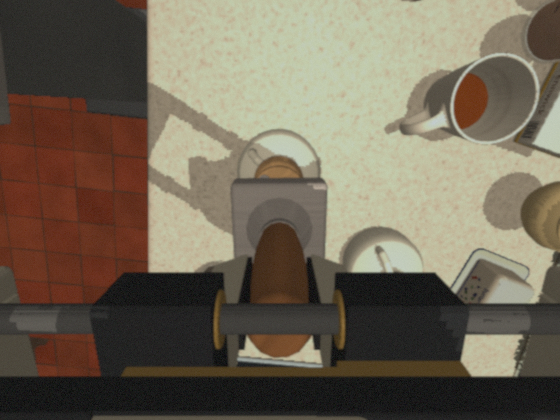

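Both views show the foot centred above the plunger head. First blow now.

step_arm(increments="0 0 0 0 0 56 -1;0 0 0 0 0 10 -1;0 0 0 0 0 0 -1;0 0 0 0 0 0 -1")

```text
time: 13.4
tool_pos: [546.0, -178.6, 353.3]
tcp_rot: [3.137, 0.005, 1.678]
contact_force: [0.5, 0.9, -5.7]
grip_width: 27.3
```

```bash
python3 - <<'E'
from h import *
o=get_obs(); print(o['tool_pos'],o['tcp_rot'],o['contact_force'],o['joint_positions'])
snap('scene','pics/s11.png');snap('wrist','pics/w11.png')
im=cv2.imread('pics/s11.png')[170:310,240:370]; cv2.imwrite('pics/s11c.png',cv2.resize(im,None,fx=4,fy=4))
E
```

```text
[ 546.00499001 -178.60976803  353.28084982] [3.13690739 0.00488752 1.67820703] [ 0.47959443  0.90334831 -5.74608085] [-0.44866258  0.37958865  1.18386679 -0.00167794  1.57157795 -0.55609155]
```

View pics/s11c.png

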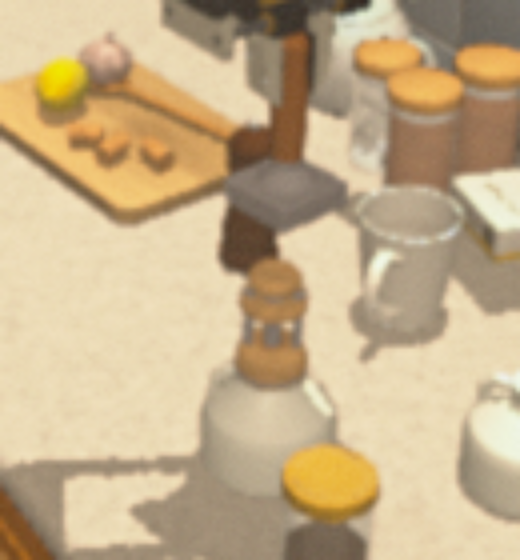

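View pics/w11.png

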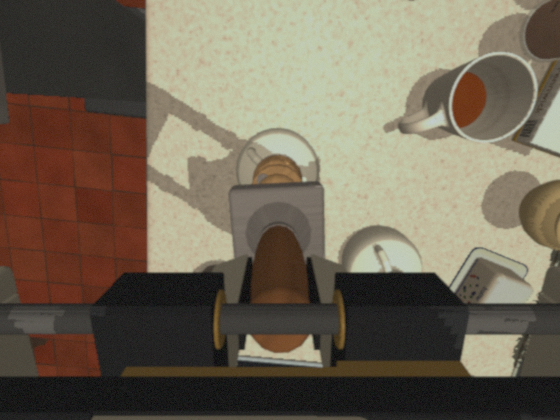

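```bash
python3 - <<'E'
from h import *
for z in (208,203,190,180,176,172): print(z,(proj(S,[544.5,-177,z])-[240,170])*4)
im=cv2.imread('pics/s11.png')[225:270,285:330]; cv2.imwrite('pics/s11d.png',cv2.resize(im,None,fx=12,fy=12,interpolation=cv2.INTER_CUBIC))
im=cv2.imread('pics/s10.png')[225:270,285:330]; cv2.imwrite('pics/s10d.png',cv2.resize(im,None,fx=12,fy=12,interpolation=cv2.INTER_CUBIC))
E
```

```text
208 [275.39178961 238.49391325]
203 [275.13361273 244.10511481]
190 [274.46680352 258.59750846]
180 [273.95820298 269.6514037 ]
176 [273.7558065  274.05027722]
172 [273.55400252 278.4362735 ]
```

View pics/s11d.png

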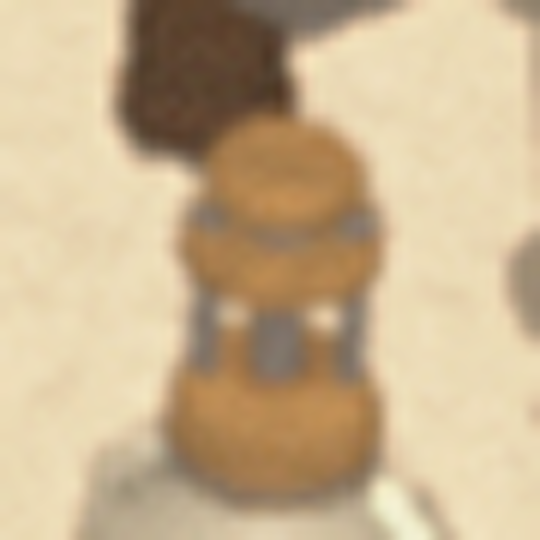

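View pics/s10d.png

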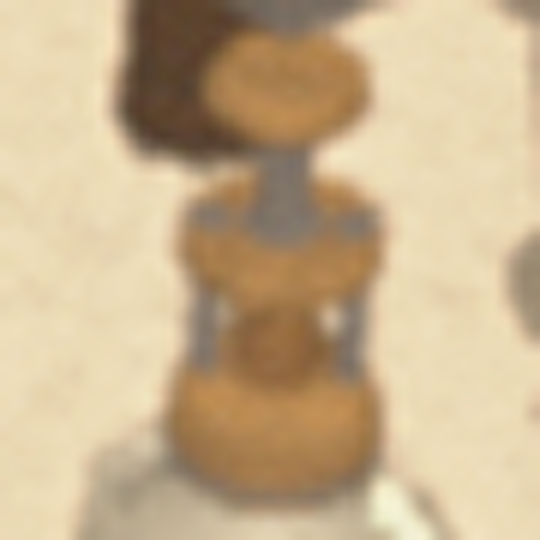

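Head's lower rim moved down about 7.3 px, or 26 mm. A sliver of shaft still shows above the bridge, so roughly 5 mm remains. I'll strike again, deeper.

```bash
python3 - <<'E'
from h import *
inc([544.5,-177,325],down(1.679))
o=get_obs();print(o['tool_pos'],o['tcp_rot'])
E
```

```text
t 13.5 inc [ 0.0008  0.0024 -0.0005] [ 1.2 -0.7 26.3]
[ 545.26589048 -178.05570539  351.34493266] [3.14076553e+00 2.43598104e-03 1.67847661e+00]
```

step_arm(increments="0 0 0 1 -0.6 22 -1;0 0 0 1 -0.6 22 -1;0 0 0 1 -0.6 71 -1;0 0 0 1 -0.6 25 -1;0 0 0 1 -0.6 0 -1;0 0 0 1 -0.6 0 -1;0 0 0 1 -0.6 0 -1")

```text
time: 14.38
tool_pos: [544.0, -176.6, 350.3]
tcp_rot: [-3.14, 0.001, 1.679]
contact_force: [0.1, -0.2, -6.3]
grip_width: 27.6
```

```bash
python3 - <<'E'
from h import *
o=get_obs(); print(o['tool_pos'],o['tcp_rot'],o['contact_force'],o['moment'])
snap('scene','pics/s12.png');snap('wrist','pics/w12.png')
im=cv2.imread('pics/s12.png')[225:270,285:330]; cv2.imwrite('pics/s12d.png',cv2.resize(im,None,fx=12,fy=12,interpolation=cv2.INTER_CUBIC))
im=cv2.imread('pics/s12.png')[170:310,240:370]; cv2.imwrite('pics/s12c.png',cv2.resize(im,None,fx=4,fy=4))
E
```

```text
[ 543.96744964 -176.60752462  350.26801779] [-3.14000609e+00  9.07555661e-04  1.67880643e+00] [ 0.14886399 -0.1663977  -6.28284373] [-0.12209841  0.09216903  0.01110336]
```

View pics/s12d.png

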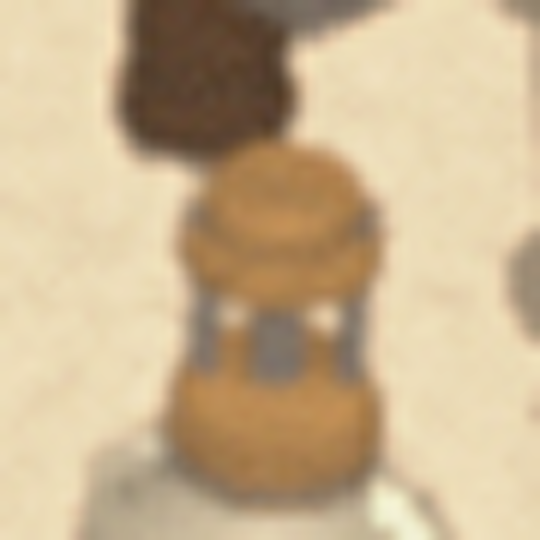

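View pics/s12c.png

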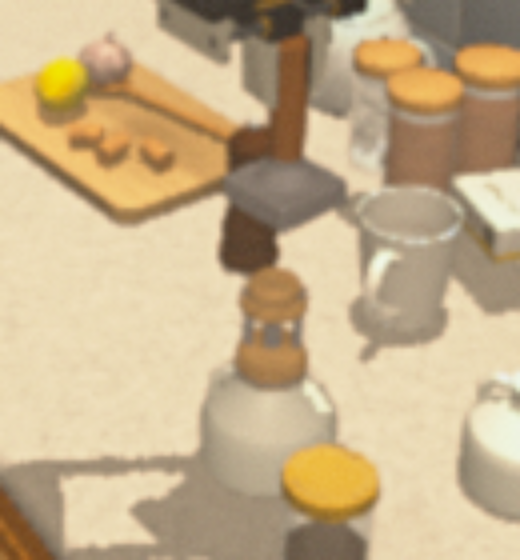

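View pics/w12.png

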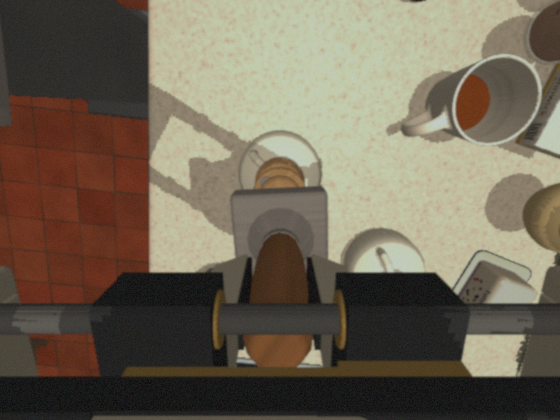

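Head now rests on the bridge with no shaft gap, about 6.6 mm lower than before, so about 37 mm in all. The mallet has tilted a few degrees in the grip (foot edge at row 188, up from 180). I'll estimate the tilt, correct it and give one confirming blow.

```bash
python3 - <<'E'
from h import *
for f in ('pics/w8.png','pics/w9.png','pics/w12.png'):
  C=cam(f)
  M=np.vstack([C[1],[0,0,0,1]])
d=np.load('pics/w12.png.npz'); 
o=get_obs(); R0=R.from_euler('xyz',o['tcp_rot']); C=cam('pics/w12.png')
for a in (-8,-6,-4,-2,0,2):
    Q=R.from_euler('y',a,degrees=True)
    f=lambda p: proj(C,o['tool_pos']+R0.apply(np.array([0,0,3])+Q.apply(np.array(p)))).round(1)
    print(a,f([33,33,85]),f([33,-33,85]),f([33,0,107]))
inc([544.5,-177,350],down(1.679))
E
```

```text
-8 [326.4 198.9] [230.  198.8] [278.3 195.7]
-6 [326.8 194.7] [229.7 194.7] [278.3 190.9]
-4 [327.1 190.6] [229.3 190.6] [278.3 186. ]
-2 [327.5 186.6] [228.9 186.5] [278.3 181.2]
0 [327.9 182.5] [228.5 182.5] [278.3 176.4]
2 [328.4 178.4] [228.  178.4] [278.3 171.6]
t 14.47 inc [-0.0025  0.0004 -0.0002] [-0.5  0.6 -0.1]
```

step_arm(increments="0 0.055 0 0 0 20 -1;0 0.055 0 0 0 20 -1;0 0.055 0 3 0 71 -1;0 0.055 0 1 0 25 -1;0 0.055 0 0 0 0 -1;0 0.055 0 0 0 0 -1;0 0.055 0 0 0 0 -1")

```text
time: 15.35
tool_pos: [543.9, -176.5, 350.3]
tcp_rot: [-3.14, -0.054, 1.679]
contact_force: [0.1, 1.1, -6.2]
grip_width: 28.0
```

```bash
python3 - <<'E'
from h import *
o=get_obs(); print(o['tool_pos'],o['tcp_rot'],o['contact_force'],o['moment'])
snap('scene','pics/s13.png');snap('wrist','pics/w13.png')
a=cv2.imread('pics/s12.png')[225:270,285:330];b=cv2.imread('pics/s13.png')[225:270,285:330]
cv2.imwrite('pics/s13d.png',cv2.resize(np.hstack([a,b]),None,fx=8,fy=8,interpolation=cv2.INTER_CUBIC))
R0=R.from_euler('xyz',o['tcp_rot'])
inc([480.5,76,342],R0)
E
```

```text
[ 543.87726452 -176.46081359  350.25974701] [-3.13985448 -0.0537663   1.67884839] [ 0.09950707  1.05592322 -6.17580786] [-0.08228064  0.02326219 -0.01271856]
t 15.45 inc [-0.0007 -0.0007 -0.0001] [257.  -35.7  22. ]
```

View pics/s13d.png

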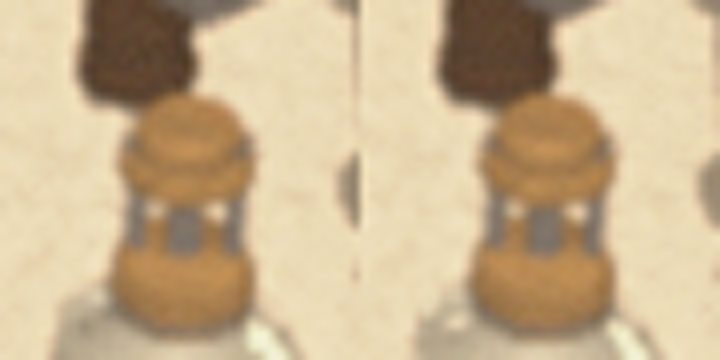

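View pics/w13.png

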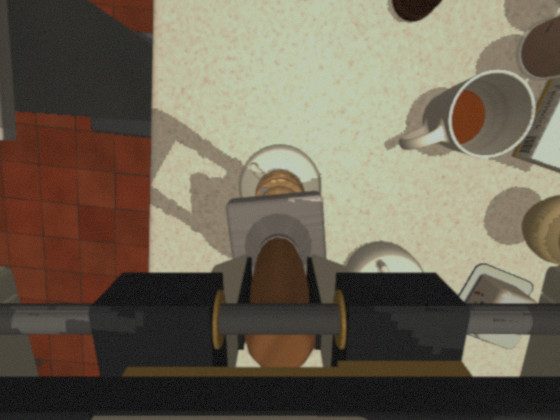

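The head is unchanged by the third blow, so it is home. Now I'll carry the mallet back to its clear spot and lower it.

step_arm(increments="0 0 0 60 -8 3 -1;0 0.07 0 120 -16 6 -1;0 0.07 0 180 -25 10 -1;0 0.07 0 240 -34 13 -1;0 0.07 0 257 -36 14 -1;0 0.07 0 257 -36 60 -1;0 0.07 0 257 -36 110 -1;0 0.07 0 257 -36 110 -1")

```text
time: 16.45
tool_pos: [477.7, 80.1, 251.8]
tcp_rot: [-3.132, -0.124, 1.678]
contact_force: [-0.5, -1.0, -4.9]
grip_width: 27.4
```

```bash
python3 - <<'E'
from h import *
o=get_obs(); print(o['tool_pos'],o['tcp_rot'],o['contact_force'],o['moment'])
snap('wrist','pics/w14.png'); C=cam('pics/w14.png')
R0=R.from_euler('xyz',o['tcp_rot'])
for a in (-10,-8,-6,-4,-2,0):
    Q=R.from_euler('y',a,degrees=True)
    f=lambda p: proj(C,o['tool_pos']+R0.apply(np.array([0,0,3])+Q.apply(np.array(p)))).round(1)
    print(a,f([33,33,85]),f([33,-33,85]))
inc([480.5,76,122],R0)
E
```

```text
[477.69817902  80.08801058 251.7782478 ] [-3.13180594 -0.12396892  1.67770749] [-0.52677809 -1.02511484 -4.8889659 ] [-0.23359938  0.05777556 -0.00876288]
-10 [326.1 202.8] [230.4 202.7]
-8 [326.4 198.6] [230.1 198.6]
-6 [326.8 194.5] [229.7 194.5]
-4 [327.1 190.4] [229.4 190.4]
-2 [327.5 186.3] [229.  186.3]
0 [328.  182.2] [228.6 182.2]
t 16.5 inc [0.0062 0.0006 0.0004] [-20.4   0.9 131.1]
```

View pics/w14.png

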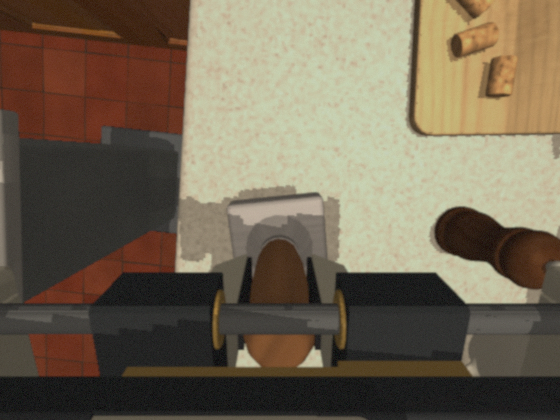

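The mallet is plumb: -7° in the grip, with the tool tilted +7°. I'll descend.

step_arm(increments="0 0 0 -8 1 45 -1;0 0 0 -14 1 90 -1;0 0 0 -19 1 120 -1;0 0 0 -20 1 131 -1;0 0 0 -20 1 131 -1")

```text
time: 17.12
tool_pos: [482.8, 76.5, 124.0]
tcp_rot: [3.14, -0.123, 1.679]
contact_force: [-0.0, -0.0, -5.4]
grip_width: 27.5
```

step_arm(increments="0 0 0 0.4 0 3 -1;0 0 0 0.8 0 6 -1;0 0 0 0.8 0 6 -1")

```text
time: 17.5
tool_pos: [481.5, 78.3, 117.3]
tcp_rot: [3.141, -0.123, 1.679]
contact_force: [0.2, 0.7, -5.7]
grip_width: 27.2
```

step_arm(increments="0 0 0 0.4 0 3 -1;0 0 0 0.6 0 5 -1;0 0 0 0.6 0 5 -1")

```text
time: 17.88
tool_pos: [481.1, 79.5, 111.8]
tcp_rot: [-3.141, -0.123, 1.679]
contact_force: [0.1, 0.1, -4.5]
grip_width: 27.4
```

step_arm(increments="0 0 0 0.2 0 1.5 -1;0 0 0 0.3 0 2.5 -1;0 0 0 0.3 0 2.5 -1")

```text
time: 18.25
tool_pos: [481.1, 80.1, 109.5]
tcp_rot: [-3.141, -0.123, 1.679]
contact_force: [-0.3, -0.1, -6.4]
grip_width: 27.7
```

step_arm(increments="0 0 0 0.2 0 1.5 -1;0 0 0 0.4 0 3 -1;0 0 0 0.4 0 3 -1")

```text
time: 18.62
tool_pos: [481.3, 81.0, 107.0]
tcp_rot: [3.141, -0.123, 1.679]
contact_force: [-0.5, 2.0, -1.3]
grip_width: 27.7
```

step_arm(increments="0 0 0 0.1 0 1 -1;0 0 0 0.1 0 1 -1")

```text
time: 18.88
tool_pos: [481.3, 81.5, 106.7]
tcp_rot: [3.14, -0.124, 1.679]
contact_force: [-2.0, 3.0, 7.2]
grip_width: 27.5
```

Now on the worktop. I'll release and raise.

step_arm(increments="0 0 0 0 0 0 0;0 0 0 0 0 0 0;0 0 0 0 0 0 1;0 0 0 0 0 0 1;0 0 0 0 0 0 1;0 0 0 0 0 0 1;0 0 0 0 0 0 1;0 0 0 4 0 -30 1;0 0 0 8 0 -60 1;0 0 0 15 0 -110 1;0 -0.12 0 20 0 -160 1;0 -0.12 0 20 0 -160 1;0 -0.12 0 20 0 -160 1")

```text
time: 20.5
tool_pos: [480.6, 81.5, 266.4]
tcp_rot: [-3.141, -0.004, 1.679]
contact_force: [0.1, -0.0, -0.9]
grip_width: 91.8
```

```bash
python3 - <<'E'
from h import *
o=get_obs(); print(o['time'],o['tool_pos'],o['tcp_rot'],o['contact_force'],o['grip_width'])
snap('scene','pics/s15.png');snap('wrist','pics/w15.png')
im=cv2.imread('pics/s15.png')[180:340,200:380]; cv2.imwrite('pics/s15c.png',cv2.resize(im,None,fx=4,fy=4,interpolation=cv2.INTER_CUBIC))
b=cv2.imread('pics/s15.png')[225:270,285:330];a=cv2.imread('pics/s10.png')[225:270,285:330]
cv2.imwrite('pics/s15d.png',cv2.resize(np.hstack([a,b]),None,fx=8,fy=8,interpolation=cv2.INTER_CUBIC))
E
```

```text
20.5 [480.58165143  81.46586847 266.4226095 ] [-3.14086158 -0.00380584  1.67946419] [ 0.0629318  -0.00545476 -0.88791697] 91.84581489147152
```

View pics/s15c.png

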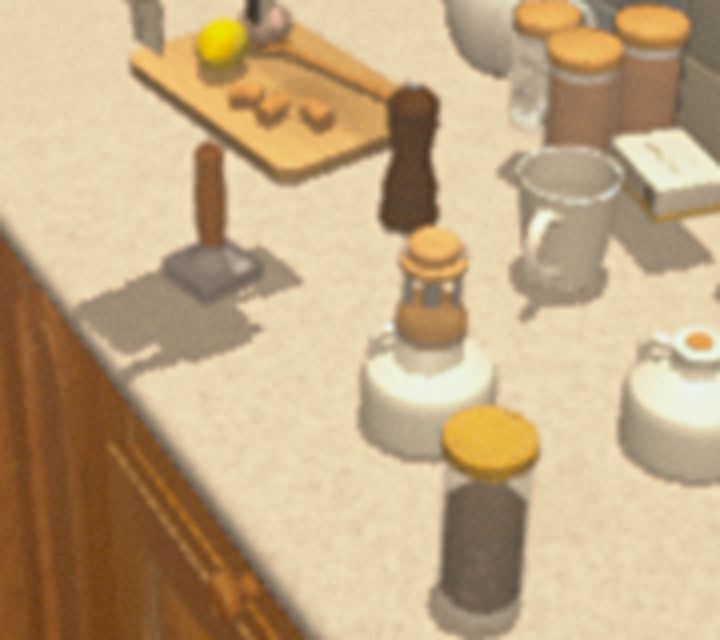

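View pics/w15.png

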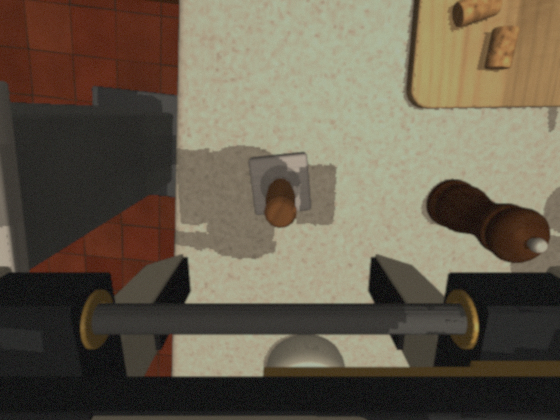

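View pics/s15d.png

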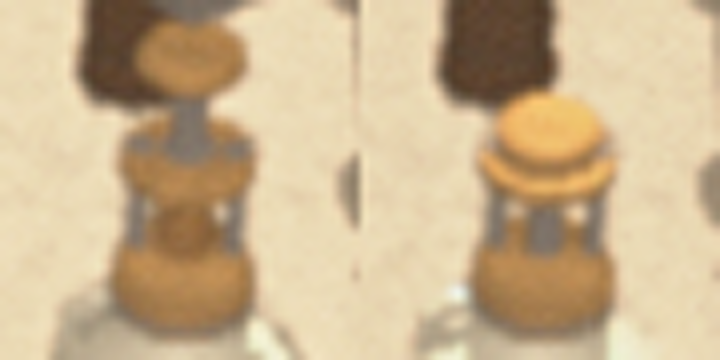

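The plunger head's top centre is at scene (308.4,241.0). The projection for z = 172 is row 239.6, so it is fully home. The mallet stands on its foot, and the flagon, mill, jar and mug are where they were. Handing in.

```bash
python3 -c "
from plant import *
print(close_job())"
```

```text
the job is handed in; nothing more can be done
None
```

The job is done and handed in at about 20.5 s of the 61 s allowed. The plunger is home and the mallet is standing upright on the worktop.

**What I did:** I picked the mallet up by its handle, and it swung foot-down in the grip. I stood it on its foot about 7 cm back from the counter edge and let it go. I then took it again from above and struck the plunger three times at about 0.4 m/s. The first blow drove it about 26 mm and the second about 6.6 mm. The third left it unchanged, so it was already home. Afterwards I set the mallet back on its foot, released it and raised the gripper clear.

**Last checks:**
- **Plunger:** the head rests on the bridge with no shaft showing. Its top centre sits at row 241.0 in the scene view, against 239.6 predicted for fully home. The travel measured from the pictures came to about 37 mm against a nominal 36 mm, which is within the 1–2 mm I can measure.
- **Mallet:** it stands upright and free on the worktop.
- **Other objects:** by eye in the final pictures, the flagon, pepper mill, jar and mug look unmoved.

**Deviations:** the mallet tilted up to about 7° in the grip and slipped a few millimetres over the blows. It also turned slightly about its own axis. I corrected the tilt before the third blow and again before setting it down. I did not log the peak force during the blows.

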